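# Divert and tip ceramic blanks into the round dish

### The arm

A 7-joint arm with a two-finger parallel gripper is mounted at the origin on the work surface. World frame = base frame: x ahead of the robot, y to its left, z up, the work surface at z = 0. Lengths are in m, angles in rad, forces in N, time in s.
With the tool pointing down it reaches from about 0.4 to 0.85 m from the base axis. Payload 4.5 kg.
Tool frame: the origin (TCP) lies midway between the tips of the shut fingers; the grasp point (between the pads) lies 19 mm behind it; y points along the fingers, x is the direction in which the jaws open and shut, and the axes are right-handed (so a half turn about y gives the same grasp; the last joint's range is limited). The gripper opens to 88 mm and grips with 3 to 60 N. Pads are 18 mm wide; open, the fingers measure 123 mm over their backs; the gripper's body (75 mm by 187 mm) begins 45 mm behind the grasp point.
Start: joints at [1.356, 0.689, -0.195, 1.565, 0.157, 0.902, -0.215], TCP at [0.154, -0.606, 0.21] pointing down, gripper open.
Joint ranges: [-3.01, 3.01], [-0.46, 2.08], [-1.47, 1.51], [0.13, 2.56], [-1, 4.14], [0.04, 2.09], [-2.66, 2.66]. Speed limits (rad/s): [2.57, 2.57, 3.14, 3.14, 3.14, 3.14, 3.14].

### API

Orientations are given as a rotation vector (axis times angle).
In Python, from rig import ctrl gives the robot as it stands.
- The arm moves only by the tool apply_moves, never from a script. Its argument "motion" is a list of rows, each a list of 4 numbers: the shift along the world's x, y, z in mm, then the turn about the world's z in degrees. In form: [[dx, dy, dz, roll], ...]. A call has 1 to 12 rows; each row shifts and turns the commanded pose from where the row before left it; what a row does not reach is not made up. A row lasts 1/10 s, in which the tool goes at most 50 mm and 8.59 degrees, less where a joint would pass 70% of its speed; a pose out of reach is approached as far as the arm can. A call is refused whole if a number of a shift passes 50 or a number of a turn 8.59, either way. A call with a gripper value outside its range is refused whole. "jaw" is the gripper command: -1 is fully open, 1 is shut, values between are in proportion, set as the call begins (left out, the last holds). The fingers move at their own pace and stop on an object; "squeeze" is the grip in N (left out, the last holds). Time passes only in rows, so rows that do not move let the fingers close. It gives the time, the measured TCP pose, the force and the opening at its end, in the units of the state.
- ctrl.get_obs(): the state, without advancing time (a new reading comes with each control period).
- ctrl.grab_frame(name): name is "scene" or "top" or "wrist"; returns (picture, depth): 400x640x3 uint8, red, green, blue; 400x640 float32, m along the optical axis (not along the pixel's ray), 0 where there is no reading.
- ctrl.get_calibration(name): a dict with "fovy" (degrees; the focal length in pixels is half the picture's height over the tangent of half this angle, whatever the lens; pixels are square), "cx", "cy" (the principal point, pixels), "extrinsics" (4x4, takes a point from camera to world coordinates). Camera axes: x right, y down, z forward; pixel columns grow to the right and rows downward; lengths in m; the calibration is good to about 2 mm. A picture is of the moment at which its call begins: read the wrist's pose just before it. get_calibration takes no time and is no camera call; for the wrist camera it gives the pose at the moment of the call.
- ctrl.finish_job(): hands the job in, once; it reports no verdict.
The state is a dict: "time_s": time; "joint_positions": joint angles; "qd": joint speeds; "effort": joint torques, N m; "tool_pos": TCP position; "tcp_rot": TCP orientation; "wrist_force": force on the tool from outside, world axes, zero at the start; "torque": the same for the moment, N m; "opening": opening from 0.0 (shut) to 1.0 (fully open).
Only numpy, scipy, OpenCV 4.12 (cv2) and the standard library are available. Lean on these libraries where they do the work, as an engineer would, in place of code of your own. Each camera call takes 0.05 s, during which the arm holds its last target. There are 200 camera calls.

### The job

Inspection is finished: swing the chute's diverter flap by its post, without forcing it, fully over to its stop so that it leads to the exit with the round dish, and take the loose handle out of its slanting holder and stand it upright, tapered end pressed fully home, in the socket beside the tipping tray. Then push the handle over, away from the robot, to tip the tray right over until all four ceramic blanks have slid into the round dish, and let the tray swing back down, leaving the handle in its socket, the flap where you set it and the other things on the bench undisturbed.

Things in the scene. Friction and masses are not known exactly. Their poses are not given: they have to be found in the camera images.
- chute: Fixed steel chute on a stand. Origin on the bench; x points horizontally downhill, y left when looking downhill, z up. Sliding surface falls 36 deg from x=-0.070, z=0.184 to x=0.100, z=0.060; 100 mm wide at top, 150 mm below, walls 33 mm. A fixed nose splits the bottom into left (y>0) and right exits. The tray's hinge axis is parallel to y through x=-0.075, z=0.195.
- flap (a joint): Flap, steel plate 75 x 5 mm, pivoted at its downhill end (chute x=0.051, y=0, z=0.095) about the surface's normal; free end uphill. 0: middle. +0.68 rad (stop): free end at the right wall, parts go to the left exit; -0.68 (stop): free end at the left wall, parts go right. Stiff: about 2.5 N at the post moves it; it stays where left.
- post_top (a point): Top centre of the flap's post: steel pin 10 mm across, 65 mm from the flap's pivot, rising square from the flap to about 50 mm above the chute walls. z: the pin's axis, leaning 36 deg downhill. The pin moves sideways across the chute: its y in the chute frame is -0.041 at flap +0.68 and +0.041 at -0.68.
- tray (a joint): Tipping tray at the chute's top, 85 x 84 mm, walls 25 mm, open downhill. 0: level; grows as its rear rises and it tips downhill about its hinge axis; stop at 0.95 rad. A return spring (0.18 N m at 0, 0.75 N m at the stop) with some damping brings it back to level when let go.
- tray_centre (a point): Centre of the level tray's floor (fixed to the chute).
- socket (a point): Where the centre of the handle's narrow end comes when fully seated (within 1.5 mm): on the axis of the steel conical socket on the tray's right side (chute y=-0.100), 14 mm above the hinge axis; it turns with the tray. z: socket axis, upright when the tray is level. The mouth is 40 mm above this point, 21 mm inside and 29 mm outside diameter; 14.5 mm inside at the bottom.
- handle_grip (a point): Loose handle, about 0.11 kg: round black grip 20 mm across, 75 mm long, above a steel taper 45 mm long, 23 mm across at its top, 14 mm at its narrow end; 120 mm in all. Point on its axis 90 mm from the narrow end. z: from narrow end to grip. At the start loose in its holder, leaning about 0.5 rad, top towards the robot; pull it out 50 mm along its axis.
- handle_tip (a point): Centre of the narrow end of the handle's taper; z axis along the handle towards the grip.
- holder: Fixed holder for the handle: base plate 100 x 70 x 10 mm and a slanting aluminium tube, 45 mm long and 31 mm across, leaning 0.45 rad to its own -x. Origin: underside centre of the base.
- dish: Round steel dish, fixed, 112 mm across and 45 mm tall, wall 3 mm, standing under one of the chute's two exits (left or right, it varies). Origin: underside centre.
- bin: Square steel bin, fixed, 108 x 108 x 45 mm, under the other exit. Origin: underside centre.
- blank0: White ceramic blank, a disc 18 mm across and 8 mm thick, 14 g, lying in the tipping tray; its centre.
- blank1: White ceramic blank, a disc 18 mm across and 8 mm thick, 14 g, lying in the tipping tray; its centre.
- blank2: White ceramic blank, a disc 18 mm across and 8 mm thick, 14 g, lying in the tipping tray; its centre.
- blank3: White ceramic blank, a disc 18 mm across and 8 mm thick, 14 g, lying in the tipping tray; its centre.
- wafers: Bystander: stack of thin metal discs, 100 mm across, 14 mm tall; underside centre.
- marker: Bystander: black marker pen, 130 mm long, 12 mm thick, lying.
- jar: Bystander: amber glass jar with black cap, 54 mm across, 65 mm tall; underside centre.
- tape: Bystander: clear ring of tape, 84 mm across, 22 mm tall; underside centre.
- casebox: Bystander: white plastic case, 90 x 65 x 30 mm; underside centre.
- driver: Bystander: screwdriver, lying.
- weight: Bystander: steel weight, 40 mm across, 30 mm tall; underside centre.
Things that resemble listed ones, but are neither listed nor needed, are in the scene too. What is shaped like the part that bears handle_grip but blue or red is not meant.

How it is judged:
On the way, in this order (a step that is already met when the one before it is completed fails the run):
1. the flap is fully over to lead to the round dish and the handle is fully home and upright in the socket, with the tray level and all blanks still in it (((y of dish in the frame of chute above 0 m and value of joint flap above 0.6 rad) or (y of dish in the frame of chute below 0 m and value of joint flap below -0.6 rad)) and distance between handle_tip and socket below 0.005 m and angle between the z axis of handle_tip and the z axis of socket, either way round below 0.06 rad and angle between handle_tip's own z axis and vertical below 0.12 rad and value of joint tray below 0.1 rad and horizontal distance between each of blank0, blank1, blank2, blank3 and tray_centre below 0.062 m), for 0.2 s.
2. the tray is tipped right over by pushing its seated handle (value of joint tray above 0.75 rad and distance between handle_tip and socket below 0.005 m and angle between the z axis of handle_tip and the z axis of socket, either way round below 0.06 rad and ((y of dish in the frame of chute above 0 m and value of joint flap above 0.6 rad) or (y of dish in the frame of chute below 0 m and value of joint flap below -0.6 rad)) and (contact force between handle and the fingers above 0.3 N or contact force between handle and the arm above 0.3 N)), for 0.1 s.
At the end, for the whole second after the job is handed in: All four blanks lie inside the round dish, at rest; the tray is back down (within 0.1 rad of level); the flap is still within 0.08 rad of the stop that leads to the round dish; the handle is still in the socket, within 5 mm of fully home and in line with it within 0.06 rad (horizontal distance between each of blank0, blank1, blank2, blank3 and dish below 0.054 m and height (world z) of each of blank0, blank1, blank2, blank3 below 0.05 m and linear speed of each of blank0, blank1, blank2, blank3 below 0.08 m/s and value of joint tray below 0.1 rad and ((y of dish in the frame of chute above 0 m and value of joint flap above 0.6 rad) or (y of dish in the frame of chute below 0 m and value of joint flap below -0.6 rad)) and distance between handle_tip and socket below 0.005 m and angle between the z axis of handle_tip and the z axis of socket, either way round below 0.06 rad); the robot touches nothing.
It fails at once if a bystander is moved by more than 40 mm (distance of any of wafers, marker, jar, tape, casebox, driver, weight from where it was at the start of the episode above 0.04 m).
It fails at once if the flap's post is forced with more than 40 N (contact force between flap and the fingers above 40 N or contact force between flap and the arm above 40 N).
It also fails if it takes over 64 s, if anything falls off the work surface, if the arm or the gripper's body presses on something with over 40 N, if the wrist force passes 120 N, or if a joint passes its speed limit or range.

## Working session

There is one attempt and no reset: what is moved stays moved. The work goes in short steps, Python scripts to look and compute and a tool call to move; the robot and the scene stay as the last step left them, time stands still between calls to the robot, and variables do not carry over. Pictures are saved under pics/ and viewed, about 8 in all and at most 12, crops included, and the job is handed in when it is done.

Besides the shell and the picture viewer there is one more tool, called as name(argument=value, ...) on one line, values as JSON. apply_moves: Moves the arm, as the interface text tells. Its arguments: {"type":"object","properties":{"motion":{"type":"array"},"jaw":{"type":"number"},"squeeze":{"type":"number"}},"required":["motion"]}

```bash
ls; mkdir -p pics; cat > h.py <<'E'
import numpy as np,cv2
from rig import ctrl
def K(n):
    c=ctrl.get_calibration(n); return c,200/np.tan(np.radians(c['fovy'])/2)
def grab(n):
    c,f=K(n); im,d=ctrl.grab_frame(n); return im,d,c,f
def cloud(d,c,f):
    v,u=np.mgrid[:400,:640]
    P=np.stack([(u-c['cx'])/f*d,(v-c['cy'])/f*d,d],-1); E=np.array(c['extrinsics'])
    return P@E[:3,:3].T+E[:3,3]
E
python3 - <<'E'
from h import *
o=ctrl.get_obs(); print({k:np.round(v,3) for k,v in o.items()})
for n in ['scene','top','wrist']:
    im,d,c,f=grab(n); np.savez(f'{n}0.npz',im=im,d=d,X=cloud(d,c,f))
    print(n,f,c['cx'],c['cy'],np.round(c['extrinsics'],3).tolist(),(d>0).mean())
    cv2.imwrite(f'pics/{n}0.png',im[...,::-1])
a=cv2.imread('pics/top0.png');cv2.imwrite('pics/a.png',cv2.resize(a,(800,500)))
a=cv2.imread('pics/scene0.png');cv2.imwrite('pics/b.png',cv2.resize(a,(800,500)))
E
```

```text
pics
{'time_s': np.float64(0.0), 'joint_positions': array([ 1.356,  0.69 , -0.195,  1.566,  0.157,  0.902, -0.215]), 'qd': array([-0.   ,  0.001, -0.   ,  0.   ,  0.001, -0.001,  0.002]), 'effort': array([ 1.0000e-03, -5.2755e+01, -1.2670e+00, -1.5343e+01, -5.3000e-02,
        7.0000e-03,  0.0000e+00]), 'tool_pos': array([ 0.154, -0.605,  0.209]), 'tcp_rot': array([-1.316,  1.025, -1.022]), 'wrist_force': array([ 0.912, -0.101, -0.089]), 'torque': array([-0.003, -0.025, -0.041]), 'opening': np.float64(1.0)}
scene 410.0460065197563 317.570102543099 197.8448862225117 [[-0.725, 0.452, -0.519, 1.099], [0.688, 0.486, -0.539, 0.541], [0.009, -0.748, -0.663, 0.795], [0.0, 0.0, 0.0, 1.0]] 0.99425390625
top 452.1291697818681 315.57550239653585 204.00799475352818 [[-0.027, -0.988, 0.149, 0.414], [-1.0, 0.028, -0.001, -0.009], [-0.003, -0.149, -0.989, 1.231], [0.0, 0.0, 0.0, 1.0]] 0.9960703125
wrist 333.3238931126766 314.32660036363035 190.6560908568275 [[0.246, -0.937, -0.247, 0.217], [-0.969, -0.239, -0.061, -0.589], [-0.001, 0.255, -0.967, 0.383], [0.0, 0.0, 0.0, 1.0]] 0.9790546875
```

View pics/a.png

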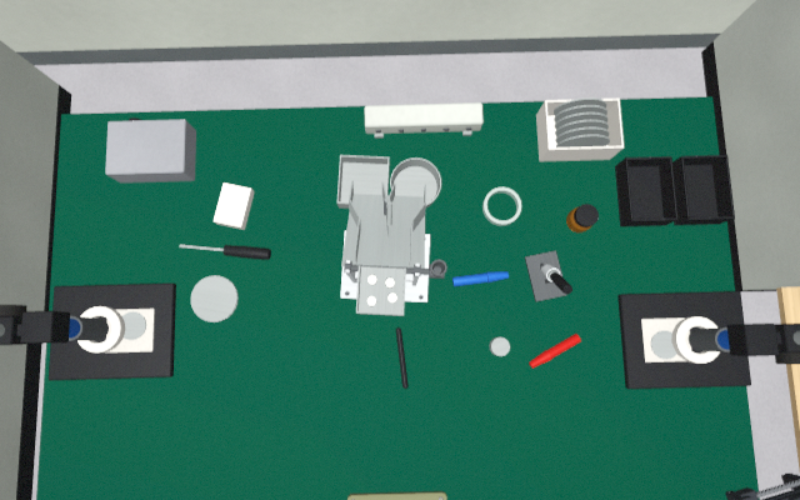

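View pics/b.png

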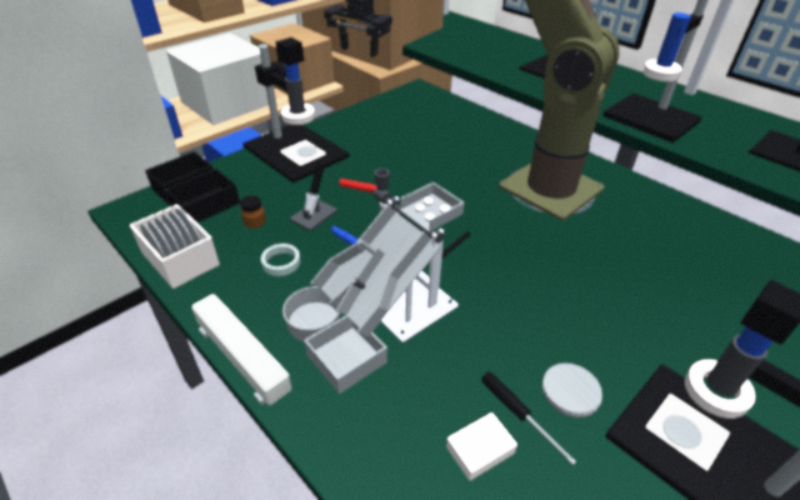

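```bash
python3 - <<'E'
from h import *
t=np.load('top0.npz');s=np.load('scene0.npz')
a=cv2.resize(t['im'][115:260,260:480],None,fx=3.6,fy=3.6,interpolation=cv2.INTER_CUBIC)
cv2.imwrite('pics/c.png',a[...,::-1])
b=cv2.resize(s['im'][130:320,210:390],None,fx=3.1,fy=3.1,interpolation=cv2.INTER_CUBIC)
cv2.imwrite('pics/d.png',b[...,::-1])
E
```

```text
(no output)
```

View pics/c.png

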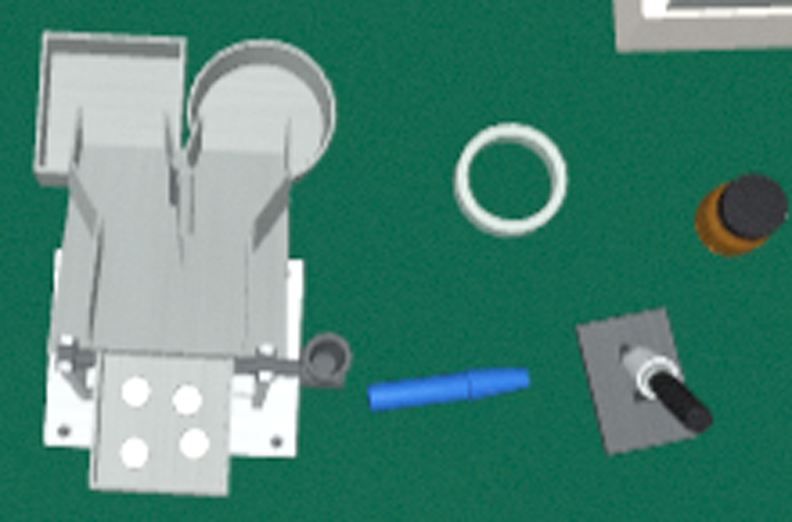

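View pics/d.png

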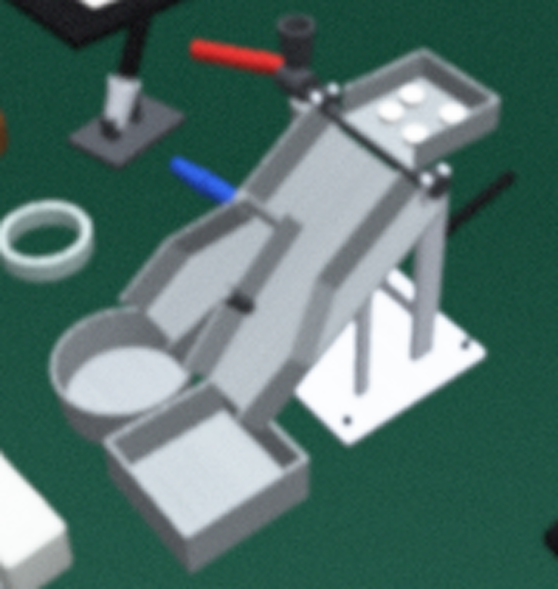

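```bash
python3 - <<'E'
from h import *
def P(*r): print(*[np.round(x,4).tolist() if isinstance(x,np.ndarray) else x for x in r])
t=np.load('top0.npz');s=np.load('scene0.npz')
X=t['X'].reshape(-1,3);S=s['X'].reshape(-1,3)
# chute region x .25-.75,y -.2..0.15
cr=lambda Q:(Q[:,0]>.2)&(Q[:,0]<.8)&(Q[:,1]>-.3)&(Q[:,1]<.2)
im=t['im'].reshape(-1,3).astype(int)
bright=(im.min(1)>225)
m=cr(X)&bright&(X[:,2]>.17)
_,lab,st,ce=cv2.connectedComponentsWithStats(m.reshape(400,640).astype(np.uint8))
for i in range(1,len(st)):
    if st[i,4]>8: P('blank',ce[i],st[i,4],X[(lab==i).ravel()].mean(0))
# white base plate z~0
m=cr(X)&(X[:,2]>.17)&(X[:,2]<.215)&(X[:,0]<.47); 
P('tray',m.sum(),cv2.minAreaRect(X[m][:,:2].astype(np.float32)) if m.any() else 0)
m=cr(X)&(X[:,2]>.235); P('hi top',m.sum(),X[m].min(0) if m.any() else 0,X[m].max(0) if m.any() else 0, np.median(X[m],0))
m=cr(S)&(S[:,2]>.235); P('hi scene',m.sum(),S[m].min(0),S[m].max(0),np.median(S[m],0))
for n,Q in(('top',X),('scene',S)):
  # baseplate, bin/dish rims z .04-.05
  m=cr(Q)&(abs(Q[:,2]-.045)<.004)&(Q[:,0]>.5); P(n,'rims',m.sum(),Q[m].min(0),Q[m].max(0))
  print('x-z profile')
  # print height map coarse
H=np.full((60,60),np.nan)
for Q in(X,S):
  m=cr(Q)&(Q[:,2]>.02)
  i=((Q[m,0]-.3)/.01).astype(int);j=((Q[m,1]+.2)/.01).astype(int)
  for a,b,z in zip(i,j,Q[m,2]):
    if 0<=a<45 and 0<=b<36: H[a,b]=np.nanmax([H[a,b],z])
for a in range(44,-1,-1): print('%.2f'%(.3+a*.01),' '.join('%3.0f'%(v*1000) if v==v else ' . ' for v in H[a,:36][::-1]))
E
```

```text
blank [297.1458, 223.2917] 48 [0.524, 0.0321, 0.2231]
blank [311.52, 225.6] 50 [0.52, 0.0003, 0.2018]
blank [313.4118, 237.7451] 51 [0.4922, -0.0033, 0.2015]
blank [296.7963, 240.3704] 54 [0.4873, 0.0347, 0.2009]
tray 90 ((0.465101957321167, 0.020106904208660126), (0.07989530265331268, 0.009977995418012142), 88.22730255126953)
hi top 1088 [0.4144, -0.1005, 0.2363] [0.5517, -0.0094, 1.2314] [0.4144, -0.0094, 1.2314]
hi scene 108 [0.526, -0.0991, 0.2352] [0.5552, -0.0691, 0.2498] [0.5407, -0.0836, 0.2437]
top rims 173 [0.5365, -0.1139, 0.041] [0.7997, 0.112, 0.0489]
x-z profile
scene rims 313 [0.5426, -0.1131, 0.041] [0.7999, 0.1145, 0.0489]
x-z profile
0.74  .   .   .   .   46  47  .   .   91  .   .   .   .   .   87  46  46  88  .   .   .   .   .   .   .   .   45  48  .   .   .   .   .   .   .   . 
0.73  .   .   .   .   45  49  .   .   99  .   .   .   .   .   95  91  93  94  .   .   .   .   .   91  .   .   44  45  .   .   .   .   .   .   .   . 
0.72  .   .   .   .   45  48  .  107 107  69  64  65  66  61 102 101 106  99  .   .   .   .   .   96  .   39  48  .   .   .   .   .   .   .   
[... 5564 characters left out ...]
   .   .   .   .   .   .   .   .   .   .   .   .   .   .   .   .   .   .   .   .   .   .   .   .   .   . 
0.33  .   .   .   .   .   .   .   .   .   .   .   .   .   .   .   .   .   .   .   .   .   .   .   .   .   .   .   .   .   .   .   .   .   .   .   . 
0.32  .   .   .   .   .   .   .   .   .   .   .   .   .   .   .   .   .   .   .   .   .   .   .   .   .   .   .   .   .   .   .   .   .   .   .   . 
0.31  .   .   .   .   .   .   .   .   .   .   .   .   .   .   .   .   .   .   .   .   .   .   .   .   .   .   .   .   .   .   .   .   .   .   .   . 
0.30  .   .   .   .   .   .   .   .   .   .   .   .   .   .   .   .   .   .   .   .   .   .   .   .   .   .   .   .   .   .   .   .   .   .   .   .
```

```bash
cat >> h.py <<'E'
def P(*r): print(*[np.round(x,4).tolist() if isinstance(x,(np.ndarray,list,tuple)) else x for x in r])
def axisfit(Q):
    c=np.median(Q,0); Q=Q[np.linalg.norm(Q-c,axis=1)<.08]; c=Q.mean(0); u=np.linalg.svd(Q-c)[2][0]; u=u*np.sign(u[2]); return c,u,Q
def circ(p):
    A=np.c_[2*p,np.ones(len(p))]; b=(p**2).sum(1); s=np.linalg.lstsq(A,b,rcond=None)[0]; return s[:2],np.sqrt(s[2]+s[:2]@s[:2])
E
python3 - <<'E'
from h import *
t=np.load('top0.npz');s=np.load('scene0.npz')
X=t['X'].reshape(-1,3);S=s['X'].reshape(-1,3); A=np.r_[X,S]; C=np.r_[t['im'].reshape(-1,3),s['im'].reshape(-1,3)].astype(int); src=np.r_[np.zeros(len(X)),np.ones(len(S))]
box=lambda a,b:((A>a)&(A<b)).all(1)
for k in(0,1):
  m=box([.5,-.12,.243],[.58,-.06,.256])&(src==k); q=A[m][:,:2]
  P('socket',k,m.sum(),(q.min(0)+q.max(0))/2,q.max(0)-q.min(0),circ(q),A[m,2].mean())
  m=box([.47,-.05,.212],[.53,.09,.228])&(src==k); q=A[m]
  for nm,w in(('L',q[:,1]>.03),('R',q[:,1]<0)):
    if w.sum()>5: P('traywall',nm,w.sum(),np.polyfit(q[w,0],q[w,1],1),q[w].mean(0))
  m=box([.44,-.05,.212],[.475,.09,.228])&(src==k); q=A[m]; P('rear',m.sum(),np.polyfit(q[:,1],q[:,0],1),q[:,1].mean())
  m=box([.57,-.08,.17],[.64,.13,.215])&(src==k);q=A[m]
  for nm,w in(('L',q[:,1]>.05),('R',q[:,1]<-.02)):
    if w.sum()>5: P('chutewall',nm,w.sum(),np.polyfit(q[w,0],q[w,1],1),q[w].mean(0))
  m=box([.6,-.03,.155],[.69,.03,.215])&(src==k); P('post',m.sum(),A[m].mean(0)); 
  m&=A[:,2]>.185; P('posttop',m.sum(),A[m].mean(0),A[m].max(0))
  m=box([.70,-.13,.04],[.80,-.0,.047])&(src==k); P('dish',m.sum(),circ(A[m][:,:2]))
  # handle
  m=box([.4,-.5,.03],[.6,-.25,.3])&(src==k); P('handle region',m.sum(),A[m].min(0),A[m].max(0))
  dk=m&(C.max(1)<70); c,u,q=axisfit(A[dk]); e=(q-c)@u
  P('grip',dk.sum(),c,u,'top',c+u*e.max(),'bot',c+u*e.min())
  si=m&(C.max(1)>=90)&(C.max(1)-C.min(1)<40); P('silver',si.sum(),A[si].mean(0),A[si].min(0),A[si].max(0))
o=ctrl.get_obs(); P(cv2.Rodrigues(o['tcp_rot'])[0])
E
```

```text
Traceback (most recent call last):
  File "h.py", line 11, in P
    def P(*r): print(*[np.round(x,4).tolist() if isinstance(x,(np.ndarray,list,tuple)) else x for x in r])
                       ~~~~~~~~^^^^^
ValueError: setting an array element with a sequence. The requested array has an inhomogeneous shape after 1 dimensions. The detected shape was (2,) + inhomogeneous part.
```

```bash
sed -i 's/return s\[:2\],np.sqrt(s\[2\]+s\[:2\]@s\[:2\])/return np.r_[s[:2],np.sqrt(s[2]+s[:2]@s[:2])]/' h.py
python3 - <<'E'
from h import *
t=np.load('top0.npz');s=np.load('scene0.npz')
X=t['X'].reshape(-1,3);S=s['X'].reshape(-1,3); A=np.r_[X,S]; C=np.r_[t['im'].reshape(-1,3),s['im'].reshape(-1,3)].astype(int); src=np.r_[np.zeros(len(X)),np.ones(len(S))]
box=lambda a,b:((A>a)&(A<b)).all(1)
for k in(0,1):
  m=box([.5,-.12,.243],[.58,-.06,.256])&(src==k); q=A[m][:,:2]
  P('socket',k,m.sum(),(q.min(0)+q.max(0))/2,q.max(0)-q.min(0),circ(q),A[m,2].mean())
  m=box([.47,-.05,.212],[.53,.09,.228])&(src==k); q=A[m]
  for nm,w in(('L',q[:,1]>.03),('R',q[:,1]<0)):
    if w.sum()>5: P('traywall',nm,w.sum(),np.polyfit(q[w,0],q[w,1],1),q[w].mean(0))
  m=box([.44,-.05,.212],[.475,.09,.228])&(src==k); q=A[m]; P('rear',m.sum(),np.polyfit(q[:,1],q[:,0],1),q[:,1].mean())
  m=box([.57,-.08,.17],[.64,.13,.215])&(src==k);q=A[m]
  for nm,w in(('L',q[:,1]>.05),('R',q[:,1]<-.02)):
    if w.sum()>5: P('chutewall',nm,w.sum(),np.polyfit(q[w,0],q[w,1],1),q[w].mean(0))
  m=box([.6,-.03,.155],[.69,.03,.215])&(src==k); P('post',m.sum(),A[m].mean(0)); 
  m&=A[:,2]>.185; P('posttop',m.sum(),A[m].mean(0),A[m].max(0))
  m=box([.70,-.13,.04],[.80,-.0,.047])&(src==k); P('dish',m.sum(),circ(A[m][:,:2]))
  # handle
  m=box([.4,-.5,.03],[.6,-.25,.3])&(src==k); P('handle region',m.sum(),A[m].min(0),A[m].max(0))
  dk=m&(C.max(1)<70); c,u,q=axisfit(A[dk]); e=(q-c)@u
  P('grip',dk.sum(),c,u,'top',c+u*e.max(),'bot',c+u*e.min())
  si=m&(C.max(1)>=90)&(C.max(1)-C.min(1)<40); P('silver',si.sum(),A[si].mean(0),A[si].min(0),A[si].max(0))
o=ctrl.get_obs(); P(cv2.Rodrigues(o['tcp_rot'])[0])
E
```

```text
socket 0 72 [0.5384, -0.0862] [0.0268, 0.0285] [0.5378, -0.0861, 0.0125] 0.24791032195449375
traywall L 42 [-0.0753, 0.0958] [0.4993, 0.0582, 0.2198]
traywall R 37 [-0.0708, 0.0107] [0.4992, -0.0246, 0.2196]
rear 67 [0.0633, 0.462] 0.016197048182445432
chutewall L 61 [-0.1682, 0.1617] [0.5878, 0.0629, 0.1856]
chutewall R 26 [-0.0782, 0.0046] [0.5912, -0.0416, 0.19]
post 98 [0.648, -0.002, 0.1798]
posttop 37 [0.6615, -0.003, 0.1969] [0.673, 0.0006, 0.2057]
dish 95 [0.7515, -0.057, 0.0556]
handle region 276 [0.4949, -0.3535, 0.0304] [0.5724, -0.3227, 0.1387]
grip 140 [0.5176, -0.3392, 0.1125] [-0.5236, -0.1439, 0.8397] top [0.502, -0.3435, 0.1376] bot [0.5395, -0.3331, 0.0774]
silver 124 [0.5487, -0.3323, 0.0564] [0.4952, -0.3516, 0.0304] [0.5724, -0.3227, 0.1309]
socket 1 62 [0.5406, -0.0842] [0.0291, 0.0299] [0.5408, -0.0838, 0.0126] 0.24620316164373013
traywall L 65 [-0.0709, 0.0961] [0.4993, 0.0607, 0.2164]
traywall R 61 [-0.0767, 0.0161] [0.5001, -0.0223, 0.2163]
rear 98 [0.0557, 0.4651] 0.019224657648377528
chutewall L 193 [-0.198, 0.1828] [0.5898, 0.0661, 0.1836]
chutewall R 135 [-0.0736, 0.0045] [0.5888, -0.0389, 0.1835]
post 82 [0.6543, 0.0028, 0.1799]
posttop 34 [0.6662, 0.0019, 0.1952] [0.6738, 0.0064, 0.2035]
dish 138 [0.753, -0.0566, 0.054]
handle region 303 [0.4982, -0.3523, 0.0304] [0.5758, -0.3185, 0.1353]
grip 162 [0.5246, -0.3355, 0.1031] [-0.4739, -0.0983, 0.8751] top [0.508, -0.3389, 0.1336] bot [0.5424, -0.3318, 0.0702]
silver 134 [0.5535, -0.3289, 0.0507] [0.5282, -0.3507, 0.0304] [0.5722, -0.3185, 0.0726]
[[0.2463, -0.0004, 0.9692], [-0.9692, 0.0013, 0.2463], [-0.0013, -1.0, -0.0001]]
```

apply_moves(motion=[[8,35,13,0],[8,35,13,0],[8,35,13,0],[8,35,13,0],[8,35,13,0],[8,35,13,0],[37,34,0,-3],[37,34,0,-3],[37,34,0,-3],[37,34,0,-3],[37,34,0,-3],[37,34,0,-3]], jaw=1, squeeze=10)

```text
time_s: 1.35
tool_pos: [0.4239, -0.1912, 0.2878]
tcp_rot: [-1.177, 1.259, -1.259]
wrist_force: [0.8, -0.9, 0.5]
opening: 0.007
```

Target (0.655, −0.062, 0.178).

apply_moves(motion=[[33,18,0,0],[33,18,0,0],[33,18,0,0],[33,18,0,0],[33,18,0,0],[33,18,0,0],[33,18,0,0],[0,0,-35,0],[0,0,-35,0],[0,0,-35,0],[0,0,-5,0],[0,0,0,0]])

```text
time_s: 2.55
tool_pos: [0.6532, -0.0668, 0.1772]
tcp_rot: [-1.179, 1.259, -1.256]
wrist_force: [0.1, -0.8, 0.4]
opening: 0.003
```

```bash
python3 - <<'E'
from h import *
im,d,c,f=grab('wrist'); P(ctrl.get_obs()['tool_pos'])
cv2.imwrite('pics/w1.png',im[...,::-1])
E
```

```text
[0.6545, -0.0668, 0.1788]
```

View pics/w1.png

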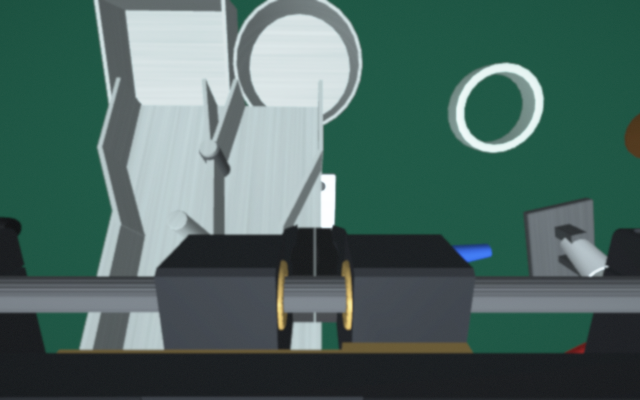

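```bash
python3 - <<'E'
from h import *
c,f=K('wrist');E=np.linalg.inv(np.array(c['extrinsics']))
for p in([.664,0,.206],[.61,0,.153],[.655,-.067,.178],[.671,.005,.1]):
    q=E@np.r_[p,1]; P(p,[f*q[0]/q[2]+c['cx'],f*q[1]/q[2]+c['cy']])
E
```

```text
[0.664, 0.0, 0.206] [172.7811, 234.8628]
[0.61, 0.0, 0.153] [219.4083, 279.9985]
[0.655, -0.067, 0.178] [315.4668, 223.4008]
[0.671, 0.005, 0.1] [221.0364, 174.6168]
```

apply_moves(motion=[[0,20,0,0],[0,16,0,0],[0,8,0,0],[1,8,0,0],[1,8,-1,0],[2,6,-1,0],[2,5,-1,0],[2,4,-1,0],[2,3,-1,0],[0,0,0,0]])

```text
time_s: 3.6
tool_pos: [0.6631, 0.0104, 0.1748]
tcp_rot: [-1.179, 1.258, -1.259]
wrist_force: [-6.1, -1.7, 14.5]
opening: 0.004
```

```bash
python3 - <<'E'
from h import *
im,d,c,f=grab('wrist'); o=ctrl.get_obs();P(o['tool_pos'],o['wrist_force'])
cv2.imwrite('pics/w2.png',im[...,::-1])
a=np.load('top0.npz')
im,d,c,f=grab('scene');cv2.imwrite('pics/s2.png',cv2.resize(im[130:320,210:390],None,fx=3,fy=3)[...,::-1])
a=cv2.imread('pics/w2.png')[0:300,50:450]
b=cv2.imread('pics/s2.png')[:480]
cv2.imwrite('pics/m2.png',np.hstack([cv2.resize(a,(400,300)),cv2.resize(b,(400,300))]))
E
```

```text
[0.6631, 0.0104, 0.1749] [-7.0396, -1.1347, 14.5544]
```

View pics/m2.png

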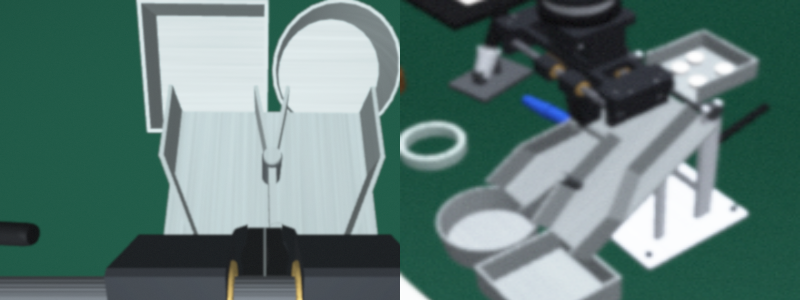

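apply_moves(motion=[[0,0,25,0],[0,0,25,0],[0,-30,10,0],[0,-40,0,0],[0,-20,0,0],[0,0,0,0]])

```text
time_s: 4.3
tool_pos: [0.6635, -0.0847, 0.2325]
tcp_rot: [-1.177, 1.261, -1.265]
wrist_force: [-0.6, -0.1, -0.1]
opening: 0.002
```

```bash
cat > post.py <<'E'
from h import *
H=np.full((20,14),np.nan)
for n in('scene','top','wrist'):
    im,d,c,f=grab(n); Q=cloud(d,c,f)[d>0.1].reshape(-1,3)
    m=((Q>[.56,-.06,.07])&(Q<[.72,.08,.212])).all(1); Q=Q[m]
    ch=(Q-[.621,.009,0])@np.array([[.9973,.073,0],[-.073,.9973,0],[0,0,1]])
    xc=(Q[:,0]-.621)*.9973-(Q[:,1]-.009)*.073; yc=(Q[:,0]-.621)*.073+(Q[:,1]-.009)*.9973
    h=Q[:,2]-(.184-(xc+.07)*.7294)   # vertical height over surface
    m=(abs(yc)<.046)&(h>.012)&(xc<.075); q=Q[m]; 
    for lo,hi in((.012,.03),(.045,.06),(.06,.075),(.075,.09),(.09,.12)):
        w=(h[m]>lo)&(h[m]<hi)
        if w.sum()>2: P(n,lo,w.sum(),'chute xy',[xc[m][w].mean(),yc[m][w].mean()],'std',[xc[m][w].std(),yc[m][w].std()],'z',q[w,2].mean(),'maxz',q[w,2].max())
P(ctrl.get_obs()['tool_pos'])
E
python3 post.py
```

```text
scene 0.012 146 chute xy [0.038, 0.0026] std [0.0211, 0.002] z 0.12646605462515242 maxz 0.1571257521180356
scene 0.045 24 chute xy [0.0453, 0.0012] std [0.0238, 0.0028] z 0.150219137975191 maxz 0.17428467570008266
scene 0.06 13 chute xy [0.0318, 0.0024] std [0.0026, 0.0019] z 0.17682998798008176 maxz 0.18268000856312616
scene 0.075 16 chute xy [0.0392, 0.0024] std [0.003, 0.0016] z 0.1863419630075811 maxz 0.19175657579522698
scene 0.09 25 chute xy [0.0477, 0.0009] std [0.0029, 0.0028] z 0.19871802897578214 maxz 0.20327720094339885
top 0.012 17 chute xy [0.0287, -0.0053] std [0.0292, 0.0023] z 0.1336387655632486 maxz 0.15849930548721303
top 0.045 16 chute xy [0.0237, -0.0031] std [0.0121, 0.0028] z 0.1663715763683705 maxz 0.17411791557445744
top 0.06 15 chute xy [0.0277, -0.0022] std [0.0024, 0.0026] z 0.17904751608266167 maxz 0.18422907323234705
top 0.075 15 chute xy [0.0345, -0.0025] std [0.0023, 0.0027] z 0.1888776658626857 maxz 0.19321576012094366
top 0.09 16 chute xy [0.0413, -0.0029] std [0.0025, 0.0028] z 0.19994107356020713 maxz 0.20462278118444877
wrist 0.012 435 chute xy [0.0413, -0.0039] std [0.0189, 0.0012] z 0.12380121143181923 maxz 0.15390358574580104
wrist 0.045 167 chute xy [0.0483, -0.0022] std [0.0249, 0.0033] z 0.14700633930073828 maxz 0.1752196458821125
wrist 0.06 93 chute xy [0.0296, -0.0043] std [0.0026, 0.002] z 0.1792550141440926 maxz 0.1850794551400016
wrist 0.075 101 chute xy [0.0366, -0.0043] std [0.0025, 0.002] z 0.18885118252039218 maxz 0.19427915819363598
wrist 0.09 278 chute xy [0.0465, -0.0028] std [0.0034, 0.0026] z 0.20012251261724068 maxz 0.20444816960036588
[0.6639, -0.0767, 0.2326]
```

apply_moves(motion=[[-8,24,0,0],[-8,23,0,0],[0,0,0,0],[0,0,-35,0],[0,0,-25,0],[0,0,-10,0],[0,0,0,0]])

```text
time_s: 5.15
tool_pos: [0.647, -0.0312, 0.1615]
tcp_rot: [-1.18, 1.259, -1.255]
wrist_force: [-0.0, -0.3, -0.3]
opening: 0.001
```

apply_moves(motion=[[0,4,0,0],[0,4,0,0],[0,4,0,0],[0,4,0,0],[1,4,0,0],[0,0,0,0]])

```text
time_s: 5.75
tool_pos: [0.6489, -0.011, 0.1631]
tcp_rot: [-1.178, 1.256, -1.256]
wrist_force: [0.2, -0.0, -0.1]
opening: 0.003
```

apply_moves(motion=[[0,4,0,0],[0,4,0,0],[1,4,0,0],[0,0,0,0]])

```text
time_s: 6.15
tool_pos: [0.6494, 0.0011, 0.1627]
tcp_rot: [-1.179, 1.257, -1.256]
wrist_force: [-2.6, -1.0, 1.5]
opening: 0.007
```

```bash
python3 post.py | grep -v 0.012
```

```text
scene 0.045 22 chute xy [0.0428, 0.0082] std [0.0229, 0.0069] z 0.15226430821830794 maxz 0.17387866979389832
scene 0.06 13 chute xy [0.0322, 0.0132] std [0.0026, 0.0014] z 0.17642200977576752 maxz 0.18166647748017328
scene 0.075 34 chute xy [0.0346, 0.0077] std [0.0073, 0.0087] z 0.19248047836678173 maxz 0.20637877337599886
scene 0.09 98 chute xy [0.0404, 0.0026] std [0.0065, 0.01] z 0.2028028993378251 maxz 0.21197997981058836
wrist 0.045 170 chute xy [0.0723, -0.0001] std [0.0018, 0.0031] z 0.1264248096103231 maxz 0.13073197508815504
wrist 0.06 13 chute xy [0.0241, -0.0013] std [0.0045, 0.008] z 0.18909168428009498 maxz 0.19224599641033818
wrist 0.075 192 chute xy [0.0372, -0.002] std [0.004, 0.0077] z 0.1918622971427731 maxz 0.19497675480765156
wrist 0.09 1513 chute xy [0.0419, -0.0007] std [0.0046, 0.0093] z 0.20270993513088204 maxz 0.2119923082882872
[0.6496, 0.0009, 0.1627]
```

apply_moves(motion=[[1,4,0,0],[1,4,-1,0],[1,4,-1,0],[2,4,-1,0],[2,4,-1,0],[0,0,0,0]])

```text
time_s: 6.9
tool_pos: [0.6571, 0.0219, 0.1586]
tcp_rot: [-1.177, 1.256, -1.255]
wrist_force: [-3.2, 0.3, 1.4]
opening: 0.005
```

```bash
python3 post.py | grep scene
```

```text
scene 0.012 120 chute xy [0.0416, 0.0178] std [0.0186, 0.0106] z 0.12346321228328926 maxz 0.15204785947595667
scene 0.045 25 chute xy [0.046, 0.0222] std [0.0204, 0.0165] z 0.14968198824829648 maxz 0.1689271218241004
scene 0.06 16 chute xy [0.0383, 0.0336] std [0.003, 0.0021] z 0.17308929052220504 maxz 0.17897698501500203
scene 0.075 30 chute xy [0.0403, 0.0297] std [0.0071, 0.0075] z 0.1888785922411438 maxz 0.2004496620237609
scene 0.09 117 chute xy [0.0456, 0.0236] std [0.0065, 0.0102] z 0.20047259475338003 maxz 0.21180614367738881
```

apply_moves(motion=[[2,3,-1,0],[2,3,-1,0],[0,0,0,0]])

```text
time_s: 7.35
tool_pos: [0.6613, 0.0266, 0.1567]
tcp_rot: [-1.177, 1.257, -1.257]
wrist_force: [-1.1, -0.8, 1.7]
opening: 0.007
```

apply_moves(motion=[[1,2,0,0],[0,0,0,0]])

```text
time_s: 7.55
tool_pos: [0.662, 0.0281, 0.1567]
tcp_rot: [-1.178, 1.257, -1.257]
wrist_force: [-1.8, -0.9, -0.2]
opening: 0.005
```

apply_moves(motion=[[0,2,0,0],[0,0,0,0]])

```text
time_s: 7.75
tool_pos: [0.6619, 0.0304, 0.1569]
tcp_rot: [-1.177, 1.257, -1.257]
wrist_force: [-2.2, -1.6, 0.5]
opening: 0.004
```

apply_moves(motion=[[0,2,0,0],[0,0,0,0]])

```text
time_s: 7.95
tool_pos: [0.6619, 0.0327, 0.1569]
tcp_rot: [-1.177, 1.257, -1.257]
wrist_force: [-2.0, -0.9, 1.7]
opening: 0.006
```

apply_moves(motion=[[0,1.5,0,0],[0,0,0,0]])

```text
time_s: 8.15
tool_pos: [0.6618, 0.0342, 0.1569]
tcp_rot: [-1.177, 1.257, -1.257]
wrist_force: [-1.0, -1.4, 1.5]
opening: 0.005
```

```bash
python3 post.py | grep scene
```

```text
scene 0.012 90 chute xy [0.0498, 0.0176] std [0.0152, 0.0119] z 0.11702104207417556 maxz 0.1422567163595
scene 0.045 27 chute xy [0.0526, 0.0248] std [0.0186, 0.0216] z 0.14476481876023867 maxz 0.1651892159435433
scene 0.06 12 chute xy [0.043, 0.0438] std [0.003, 0.0011] z 0.16904342563513286 maxz 0.17376405907989712
scene 0.075 31 chute xy [0.0435, 0.0414] std [0.0077, 0.005] z 0.18548162865134799 maxz 0.19786133241528903
scene 0.09 133 chute xy [0.0492, 0.0357] std [0.007, 0.0096] z 0.19897945765273123 maxz 0.21168045022513493
```

apply_moves(motion=[[0.5,1.5,0,0],[0,0,0,0]])

```text
time_s: 8.5
tool_pos: [0.6623, 0.0355, 0.1568]
tcp_rot: [-1.178, 1.257, -1.257]
wrist_force: [-0.7, -1.0, 0.4]
opening: 0.004
```

apply_moves(motion=[[0,1,0,0],[0,0,0,0]])

```text
time_s: 8.7
tool_pos: [0.6623, 0.0364, 0.1569]
tcp_rot: [-1.178, 1.257, -1.257]
wrist_force: [-1.8, -1.5, 0.7]
opening: 0.004
```

```bash
python3 post.py | grep scene; python3 -c "
from h import *
P(ctrl.get_obs()['wrist_force'])"
```

```text
scene 0.012 89 chute xy [0.0496, 0.0185] std [0.0148, 0.0123] z 0.11725049418679777 maxz 0.1414604575084265
scene 0.045 17 chute xy [0.0553, 0.0209] std [0.0187, 0.0223] z 0.1414427566066731 maxz 0.1647108214122167
scene 0.06 12 chute xy [0.0434, 0.0445] std [0.0028, 0.001] z 0.16796614566510926 maxz 0.172874963632619
scene 0.075 27 chute xy [0.0445, 0.042] std [0.008, 0.0065] z 0.1856449022844101 maxz 0.19872604665529292
scene 0.09 110 chute xy [0.0504, 0.0351] std [0.0063, 0.0095] z 0.19774756501241084 maxz 0.2116889000390605
[-2.0957, -0.7772, 0.7115]
```

apply_moves(motion=[[0.5,1.5,0,0],[0,0,0,0]])

```text
time_s: 9.05
tool_pos: [0.6625, 0.038, 0.1568]
tcp_rot: [-1.178, 1.258, -1.257]
wrist_force: [-3.1, -1.9, 1.6]
opening: 0.008
```

apply_moves(motion=[[0,1.5,0,0],[0,0,0,0]])

```text
time_s: 9.25
tool_pos: [0.663, 0.0404, 0.1569]
tcp_rot: [-1.177, 1.257, -1.256]
wrist_force: [-1.8, -0.4, 1.0]
opening: 0.006
```

apply_moves(motion=[[0,1,0,0],[0,0,0,0]])

```text
time_s: 9.45
tool_pos: [0.6632, 0.0409, 0.1569]
tcp_rot: [-1.177, 1.257, -1.257]
wrist_force: [-1.5, -0.2, 0.3]
opening: 0.006
```

```bash
sed -i 's/abs(yc)<.046/(abs(yc)<.075)\&(xc>-.01)/' post.py; python3 post.py|grep scene; python3 - <<'E'
from h import *
im,d,c,f=grab('scene'); a=cv2.resize(im[150:270,260:380],None,fx=4.5,fy=4.5,interpolation=cv2.INTER_CUBIC); cv2.imwrite('pics/s3.png',a[...,::-1])
E
```

```text
scene 0.012 312 chute xy [0.0335, 0.0168] std [0.02, 0.0475] z 0.12949356067177656 maxz 0.16263669906683131
scene 0.045 22 chute xy [0.0481, 0.0312] std [0.0172, 0.0205] z 0.14868006955252475 maxz 0.16404413817128927
scene 0.06 11 chute xy [0.0435, 0.0449] std [0.0024, 0.0012] z 0.1685052544862162 maxz 0.1720450096982441
scene 0.075 27 chute xy [0.045, 0.0458] std [0.0077, 0.0039] z 0.1840530523147856 maxz 0.19820316144424643
scene 0.09 138 chute xy [0.05, 0.0409] std [0.0063, 0.0093] z 0.1987634533107419 maxz 0.2119015708972969
```

View pics/s3.png

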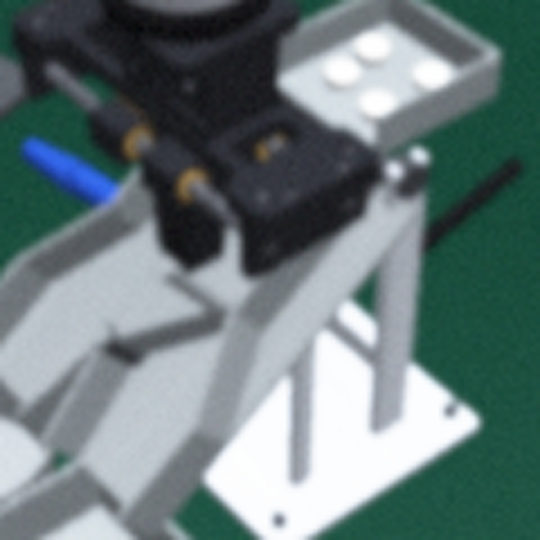

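apply_moves(motion=[[0,-15,0,0],[0,-15,0,0],[0,-10,10,0],[0,0,40,0],[0,0,40,0],[0,-40,20,0],[0,-40,0,0],[0,-20,0,0],[0,0,0,0]])

```text
time_s: 10.55
tool_pos: [0.662, -0.1058, 0.2667]
tcp_rot: [-1.177, 1.262, -1.265]
wrist_force: [-0.4, -1.1, -0.1]
opening: 0.008
```

```bash
python3 post.py|grep -v 0.012; python3 - <<'E'
from h import *
for n in('wrist','top','scene'):
    im,d,c,f=grab(n); Q=cloud(d,c,f)[d>.1]
    xc=(Q[:,0]-.621)*.9973-(Q[:,1]-.009)*.073; yc=(Q[:,0]-.621)*.073+(Q[:,1]-.009)*.9973
    h=Q[:,2]-(.184-(xc+.07)*.7294)
    m=(h>.012)&(h<.035)&(xc>0.005)&(xc<.045)&(yc>-.02)&(yc<.044)   # flap plate
    if m.sum()>10:
        p=np.polyfit(xc[m]/np.cos(.6283),yc[m],1); P(n,m.sum(),'flap angle',np.arctan(p[0]),yc[m].max())
E
```

```text
scene 0.045 23 chute xy [0.0505, 0.0274] std [0.018, 0.0219] z 0.14692400262026012 maxz 0.16571111712466513
scene 0.06 11 chute xy [0.0444, 0.0455] std [0.0024, 0.0012] z 0.16842639558386352 maxz 0.1733270119303406
scene 0.075 17 chute xy [0.0506, 0.0447] std [0.0028, 0.0017] z 0.17874616557772352 maxz 0.18517199422011588
scene 0.09 24 chute xy [0.0599, 0.0433] std [0.0027, 0.0026] z 0.1908208752090623 maxz 0.1953595333707534
top 0.045 24 chute xy [0.0455, 0.0252] std [0.0186, 0.0201] z 0.1501481525587152 maxz 0.1669402601980874
top 0.06 14 chute xy [0.0394, 0.039] std [0.0021, 0.0028] z 0.17191898694185406 maxz 0.17724325398843543
top 0.075 16 chute xy [0.0463, 0.0384] std [0.0024, 0.0026] z 0.18156676830390664 maxz 0.18600192028241214
top 0.09 23 chute xy [0.0554, 0.0388] std [0.0037, 0.0026] z 0.19238304060924805 maxz 0.20008080801422268
wrist 0.045 165 chute xy [0.0516, 0.0204] std [0.0189, 0.0193] z 0.14511511821615009 maxz 0.16646425709442902
wrist 0.06 104 chute xy [0.0417, 0.0377] std [0.0028, 0.0019] z 0.17052511172166024 maxz 0.1761292882792021
wrist 0.075 115 chute xy [0.0487, 0.0378] std [0.0028, 0.0019] z 0.180053456159159 maxz 0.18611851334812324
wrist 0.09 238 chute xy [0.0579, 0.0391] std [0.0034, 0.0026] z 0.19119351449349117 maxz 0.1962845171076635
[0.6626, -0.0974, 0.2663]
wrist 498 flap angle -0.6417332272187539 0.04395252911470231
top 77 flap angle -0.6522866480396643 0.04298749312294716
scene 44 flap angle -0.6322223160160446 0.041572868391650815
```

apply_moves(motion=[[-21,-35,0,3],[-21,-35,0,3],[-21,-35,0,3],[-21,-35,0,3],[-21,-34,0,3],[-21,-34,0,3],[-21,-34,0,0],[0,0,-30,0],[0,0,0,0]], jaw=0)

```text
time_s: 11.75
tool_pos: [0.5132, -0.3409, 0.2338]
tcp_rot: [-1.317, 1.03, -1.019]
wrist_force: [-1.1, 0.2, 0.2]
opening: 0.501
```

```bash
cat > hand.py <<'E'
from h import *
o=ctrl.get_obs(); P('tcp',o['tool_pos'],'R',cv2.Rodrigues(o['tcp_rot'])[0])
for n in('wrist','scene','top'):
    im,d,c,f=grab(n); A=cloud(d,c,f); C=im.astype(int)
    m=((A>[.47,-.40,.066])&(A<[.60,-.28,.155])).all(-1)&(d>.1)&(C.max(-1)<75)
    if m.sum()<20: print(n,m.sum());continue
    q=A[m]; c0,u,q=axisfit(q); e=(q-c0)@u
    P(n,m.sum(),c0,u,'lean',float(np.arccos(u[2])),'yaw',float(np.degrees(np.arctan2(-u[1],-u[0]))),'top',c0+u*np.percentile(e,98),'bot',c0+u*e.min())
    if n=='wrist':
        cv2.imwrite('pics/wh.png',im[...,::-1]); cam=np.array(c['extrinsics'])[:3,3]; P('cam',cam)
E
python3 hand.py
```

```text
tcp [0.5132, -0.3409, 0.2338] R [[0.2456, -0.0062, 0.9694], [-0.9694, 0.0035, 0.2456], [-0.0049, -1.0, -0.0051]]
wrist 1145 [0.5199, -0.3403, 0.113] [-0.5374, -0.1012, 0.8372] lean 0.5785973711700144 yaw 10.663181710379082 top [0.5062, -0.3429, 0.1342] bot [0.5448, -0.3356, 0.0742]
cam [0.5777, -0.325, 0.4075]
scene 162 [0.5247, -0.3354, 0.1032] [-0.4668, -0.087, 0.8801] lean 0.49482702744506596 yaw 10.56002836629048 top [0.5085, -0.3384, 0.1336] bot [0.5422, -0.3321, 0.0702]
top 0
```

View pics/wh.png

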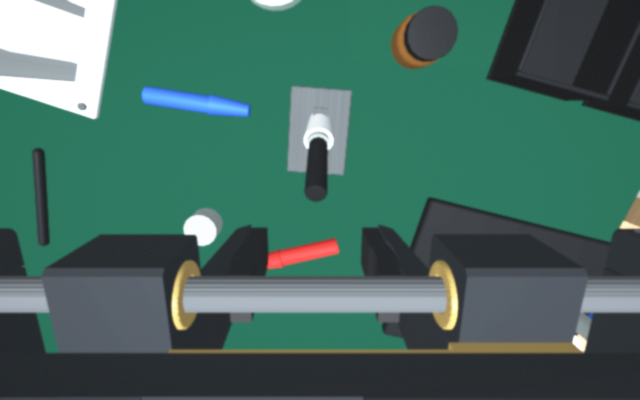

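apply_moves(motion=[[2,0,-35,-3],[1,0,-35,0],[0,0,-35,0],[0,0,-25,0],[0,0,-16,0],[0,0,0,0]])

```text
time_s: 12.5
tool_pos: [0.5193, -0.3397, 0.0897]
tcp_rot: [-1.297, 1.063, -1.059]
wrist_force: [-0.6, 0.2, -0.6]
opening: 0.493
```

apply_moves(motion=[[0,0,0,0],[0,0,0,0],[0,0,0,0],[0,0,0,0],[0,0,0,0],[0,0,0,0]], jaw=1, squeeze=12)

```text
time_s: 13.1
tool_pos: [0.5192, -0.342, 0.0917]
tcp_rot: [-1.296, 1.062, -1.064]
wrist_force: [-0.7, 0.9, 4.9]
opening: 0.187
```

apply_moves(motion=[[-3,-0.5,5,0],[-5,-1,8.6,0],[0,0,0,0]], squeeze=20)

```text
time_s: 13.4
tool_pos: [0.5101, -0.3443, 0.1055]
tcp_rot: [-1.296, 1.064, -1.065]
wrist_force: [1.1, -0.2, -1.0]
opening: 0.172
```

```bash
sed -i 's/.066\])&(A<\[.60,-.28,.155/.066])\&(A<[.60,-.28,.22/' hand.py; python3 - <<'E'
from h import *
o=ctrl.get_obs(); P(o['tool_pos'],float(o['opening']))
a,d,c,f=grab('wrist'); cv2.imwrite('pics/g1.png',a[...,::-1])
b,d,c,f=grab('scene'); b=cv2.resize(b[100:200,200:330],(400,308),interpolation=cv2.INTER_CUBIC)
cv2.imwrite('pics/g.png',np.hstack([a[90:398,120:520],b])[...,::-1])
E
```

```text
[0.5101, -0.3443, 0.1055] 0.17182435446112573
```

View pics/g.png

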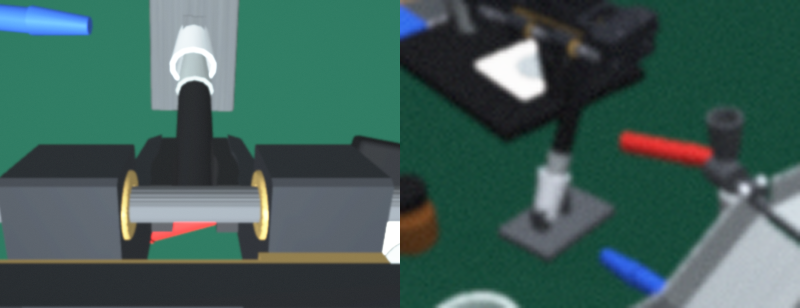

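apply_moves(motion=[[-4,-0.8,6.5,0],[-4,-0.8,6.5,0],[-4,-0.7,6.5,0],[0,0,0,0]])

```text
time_s: 13.9
tool_pos: [0.4985, -0.3464, 0.1251]
tcp_rot: [-1.296, 1.063, -1.065]
wrist_force: [-0.1, -0.9, -0.3]
opening: 0.174
```

apply_moves(motion=[[4,0.8,1,0],[4,0.8,1,0],[4,0.8,1,0],[4,0.8,1,0],[4,0.8,1,0],[4,0.8,0.5,0],[0,0,0,0]], squeeze=8)

```text
time_s: 14.6
tool_pos: [0.5237, -0.3404, 0.1295]
tcp_rot: [-1.295, 1.062, -1.063]
wrist_force: [-0.0, 0.1, -1.9]
opening: 0.19
```

```bash
cat > hand2.py <<'E'
from h import *
o=ctrl.get_obs(); t=o['tool_pos']; P('tcp',t,'open',float(o['opening']),'F',o['wrist_force'])
from itertools import product
for n in('wrist','scene'):
    im,d,c,f=grab(n); A=cloud(d,c,f); C=im.astype(int)
    r=A-t
    box=(abs(r[...,0])<.09)&(abs(r[...,1])<.045)&(d>.1)
    # portion below finger tips: handle's lower part
    for nm,m in(('black',box&(r[...,2]<-.004)&(r[...,2]>-.075)&(C.max(-1)<75)),('steel',box&(r[...,2]<-.02)&(r[...,2]>-.09)&(A[...,2]>.075)&(C.max(-1)>90)&(C.max(-1)-C.min(-1)<30)),('above',box&(r[...,2]>-.03)&(r[...,2]<.06)&(C.max(-1)<75))):
        if nm=='above': continue
        q=A[m]
        if len(q)<8: print(n,nm,len(q)); continue
        c0,u,q=axisfit(q); e=(q-c0)@u
        P(n,nm,len(q),'c',c0,'u',u,'lean',float(np.arccos(u[2])),'bot',c0+u*np.percentile(e,2),'top',c0+u*np.percentile(e,98))
E
python3 hand2.py
```

```text
tcp [0.5237, -0.3404, 0.1295] open 0.19000886934855532 F [-0.008, 0.0655, -1.9278]
wrist black 606 c [0.5345, -0.3377, 0.1162] u [-0.3599, -0.0737, 0.9301] lean 0.37615167929404103 bot [0.5385, -0.3369, 0.1058] top [0.5311, -0.3384, 0.125]
wrist steel 685 c [0.5414, -0.3365, 0.094] u [-0.3566, -0.0806, 0.9308] lean 0.37422195173657397 bot [0.5482, -0.335, 0.0763] top [0.5365, -0.3376, 0.1068]
scene black 51 c [0.5332, -0.3332, 0.1141] u [-0.4103, 0.0096, 0.9119] lean 0.422937611309036 bot [0.5379, -0.3333, 0.1037] top [0.5283, -0.3331, 0.1248]
scene steel 58 c [0.5414, -0.3321, 0.0896] u [-0.3737, 0.0194, 0.9273] lean 0.3835471965264541 bot [0.5468, -0.3324, 0.0762] top [0.5369, -0.3319, 0.1008]
```

apply_moves(motion=[[4,0.8,0.6,0],[4,0.8,0.6,0],[4,0.8,0.6,0],[4,0.8,0.4,0],[4,0.8,0.4,0],[0,0,0,0]])

```text
time_s: 15.3
tool_pos: [0.544, -0.3364, 0.1323]
tcp_rot: [-1.295, 1.062, -1.064]
wrist_force: [-0.4, 0.1, 0.5]
opening: 0.002
```

```bash
python3 hand2.py
```

```text
tcp [0.544, -0.3364, 0.1323] open 0.0018074977672556255 F [-0.35, 0.0696, 0.4725]
wrist black 807 c [0.5348, -0.3376, 0.0885] u [-0.4377, -0.0922, 0.8944] lean 0.463736682724745 bot [0.5425, -0.336, 0.0728] top [0.5179, -0.3412, 0.123]
wrist steel 24 c [0.5323, -0.3396, 0.0804] u [-0.3114, 0.9434, 0.1141] lean 1.4564317087358263 bot [0.535, -0.3479, 0.0794] top [0.5284, -0.328, 0.0818]
scene black 147 c [0.5261, -0.3348, 0.0996] u [-0.4866, -0.0662, 0.8711] lean 0.5133540704684735 bot [0.5418, -0.3327, 0.0714] top [0.5102, -0.337, 0.128]
scene steel 0
```

apply_moves(motion=[[0,0,40,0],[0,0,40,0],[-16,-2,0,0],[-16,-3,0,0],[0,0,-40,0],[0,0,-40,0],[0,0,-30,0],[0,0,-12,0],[0,0,0,0]], jaw=0)

```text
time_s: 16.3
tool_pos: [0.5098, -0.3413, 0.0887]
tcp_rot: [-1.296, 1.066, -1.061]
wrist_force: [0.4, 0.5, -0.6]
opening: 0.501
```

apply_moves(motion=[[0,0,0,0],[0,0,0,0],[0,0,0,0],[0,0,0,0],[0,0,0,0]], jaw=1, squeeze=12)

```text
time_s: 16.8
tool_pos: [0.5112, -0.3424, 0.0911]
tcp_rot: [-1.296, 1.062, -1.065]
wrist_force: [-0.5, 0.0, 4.6]
opening: 0.22
```

apply_moves(motion=[[-3,-0.6,5,0],[-4,-0.8,7,0],[-4,-0.8,7,0],[-4,-0.8,7,0],[-4,-0.8,7,0],[0,0,0,0]], squeeze=15)

```text
time_s: 17.4
tool_pos: [0.4913, -0.3463, 0.1242]
tcp_rot: [-1.296, 1.063, -1.065]
wrist_force: [0.3, -0.3, -1.5]
opening: 0.216
```

apply_moves(motion=[[4,0.8,1,0],[4,0.8,1,0],[4,0.8,1,0],[4,0.8,1,0],[4,0.8,1,0],[4,0.8,0.5,0],[4,0.8,0.5,0],[0,0,0,0]], squeeze=10)

```text
time_s: 18.2
tool_pos: [0.5207, -0.3397, 0.1291]
tcp_rot: [-1.295, 1.062, -1.063]
wrist_force: [-0.2, 1.2, -1.4]
opening: 0.219
```

```bash
python3 hand2.py
```

```text
tcp [0.5207, -0.3397, 0.1291] open 0.21923610627004536 F [-0.1732, 1.1831, -1.4377]
wrist black 560 c [0.5366, -0.3362, 0.1155] u [-0.3297, -0.0336, 0.9435] lean 0.33782444773458953 bot [0.5405, -0.3358, 0.1043] top [0.5333, -0.3365, 0.125]
wrist steel 598 c [0.5424, -0.3354, 0.0933] u [-0.3517, -0.0781, 0.9329] lean 0.36853163590890414 bot [0.5487, -0.334, 0.0766] top [0.5374, -0.3366, 0.1067]
scene black 54 c [0.5345, -0.3318, 0.1129] u [-0.4038, 0.0033, 0.9148] lean 0.4156742817427094 bot [0.5399, -0.3318, 0.1006] top [0.529, -0.3317, 0.1254]
scene steel 52 c [0.5427, -0.3307, 0.0879] u [-0.4647, 0.0919, 0.8807] lean 0.4934762335338912 bot [0.5492, -0.332, 0.0756] top [0.5372, -0.3296, 0.0984]
```

apply_moves(motion=[[4,0.8,0.6,0],[4,0.8,0.6,0],[4,0.8,0.4,0],[4,0.8,0.2,0],[0,0,0,0]])

```text
time_s: 18.8
tool_pos: [0.5368, -0.3364, 0.1309]
tcp_rot: [-1.295, 1.062, -1.063]
wrist_force: [-0.4, 0.2, -0.4]
opening: 0.216
```

```bash
python3 hand2.py
```

```text
tcp [0.5368, -0.3364, 0.1309] open 0.21591647391777555 F [-0.4436, 0.2343, -0.3881]
wrist black 432 c [0.5447, -0.3345, 0.116] u [-0.1436, -0.0527, 0.9882] lean 0.15354349623339408 bot [0.5464, -0.3339, 0.1039] top [0.5432, -0.3351, 0.1264]
wrist steel 446 c [0.5465, -0.3346, 0.0937] u [-0.2212, -0.0699, 0.9727] lean 0.23411651951119591 bot [0.5503, -0.3334, 0.0769] top [0.5434, -0.3356, 0.1073]
scene black 58 c [0.5422, -0.331, 0.1134] u [-0.1416, 0.0255, 0.9896] lean 0.1443712151810446 bot [0.5441, -0.3314, 0.1006] top [0.5404, -0.3307, 0.1265]
scene steel 41 c [0.546, -0.3288, 0.0869] u [-0.1098, 0.0377, 0.9932] lean 0.11641545817094086 bot [0.5472, -0.3292, 0.0763] top [0.5448, -0.3283, 0.0977]
```

apply_moves(motion=[[4,0.8,0.2,0],[4,0.8,0,0],[3,0.6,0,0],[0,0,0,0]])

```text
time_s: 19.3
tool_pos: [0.5476, -0.3343, 0.1311]
tcp_rot: [-1.296, 1.062, -1.063]
wrist_force: [-1.1, 0.5, -1.1]
opening: 0.219
```

```bash
python3 hand2.py
```

```text
tcp [0.5476, -0.3343, 0.1311] open 0.21897466897313345 F [-1.1281, 0.5024, -1.1242]
wrist black 328 c [0.5501, -0.3333, 0.1164] u [-0.0445, 0.0279, 0.9986] lean 0.0525449071360132 bot [0.5506, -0.3336, 0.1038] top [0.5496, -0.333, 0.1266]
wrist steel 347 c [0.5492, -0.3339, 0.0942] u [-0.154, 0.0169, 0.9879] lean 0.1555453399377615 bot [0.5518, -0.3342, 0.0772] top [0.5469, -0.3336, 0.1086]
scene black 57 c [0.5471, -0.3291, 0.1129] u [-0.0791, 0.1975, 0.9771] lean 0.21443092422876273 bot [0.5483, -0.3319, 0.0989] top [0.546, -0.3263, 0.1266]
scene steel 44 c [0.5464, -0.3282, 0.0878] u [0.184, -0.125, 0.9749] lean 0.22432077200729225 bot [0.544, -0.3267, 0.0755] top [0.5481, -0.3294, 0.0968]
```

apply_moves(motion=[[0,0,5,0],[0,0,10,0],[0,0,25,0],[0,0,30,0],[0,0,0,0]])

```text
time_s: 19.9
tool_pos: [0.5501, -0.3359, 0.2063]
tcp_rot: [-1.293, 1.055, -1.071]
wrist_force: [-0.2, -0.3, -0.7]
opening: 0.221
```

```bash
python3 hand2.py
```

```text
tcp [0.5501, -0.3359, 0.2063] open 0.22090930449246252 F [-0.206, -0.2869, -0.6721]
wrist black 421 c [0.5541, -0.3348, 0.1909] u [-0.0925, 0.0064, 0.9957] lean 0.092873598663728 bot [0.5553, -0.3349, 0.1778] top [0.5531, -0.3347, 0.202]
wrist steel 390 c [0.5548, -0.3355, 0.1632] u [-0.0525, 0.0003, 0.9986] lean 0.052513497771375976 bot [0.5565, -0.3355, 0.1298] top [0.554, -0.3354, 0.1786]
scene black 47 c [0.5501, -0.329, 0.1861] u [-0.044, 0.085, 0.9954] lean 0.09583502294973176 bot [0.5508, -0.3304, 0.1696] top [0.5494, -0.3277, 0.2015]
scene steel 77 c [0.5505, -0.3295, 0.1554] u [0.0199, -0.0022, 0.9998] lean 0.019974328000149633 bot [0.55, -0.3294, 0.1279] top [0.5509, -0.3295, 0.1763]
```

apply_moves(motion=[[0,0,30,0],[0,0,30,0],[0,0,30,0],[-1,20,30,0],[-1,35,15,0],[-2,35,15,0],[-2,35,0,0],[-2,35,0,0],[-2,35,0,0],[0,35,0,0],[0,20,0,0],[0,0,0,0]])

```text
time_s: 21.2
tool_pos: [0.5362, -0.0804, 0.3502]
tcp_rot: [-1.298, 1.061, -1.056]
wrist_force: [-0.1, 0.4, -1.2]
opening: 0.218
```

```bash
cat > sock.py <<'E'
from h import *
import sys
exec(open('hand2.py').read().split('from itertools')[0].split('import *')[1])
for n in('wrist','scene','top'):
    im,d,c,f=grab(n); A=cloud(d,c,f)[d>.1]; C=im[d>.1].astype(int)
    m=((A>[.5,-.12,.240])&(A<[.58,-.05,.256])).all(1); q=A[m]
    if m.sum()>15: P(n,'socket',m.sum(),(q.min(0)+q.max(0))/2,circ(q[:,:2]))
    m=((A>[t[0]-.03,t[1]-.03,.256])&(A<[t[0]+.03,t[1]+.03,t[2]-.006])).all(1); q=A[m]
    if m.sum()>15:
        c0,u,q=axisfit(q); e=(q-c0)@u; P(n,'handle',m.sum(),'u',u,'bot',c0+u*np.percentile(e,2),'top',c0+u*np.percentile(e,98))
E
python3 sock.py; python3 hand2.py
```

```text
tcp [0.5362, -0.0804, 0.3502] open 0.21751414240319628 F [-0.092, 0.3826, -1.2055]
wrist socket 386 [0.5403, -0.085, 0.2453] [0.5396, -0.0848, 0.0125]
wrist handle 823 u [-0.0228, -0.0051, 0.9997] bot [0.5407, -0.0791, 0.2763] top [0.5392, -0.0795, 0.3434]
scene socket 78 [0.5398, -0.0837, 0.2449] [0.5408, -0.0838, 0.0125]
scene handle 227 u [-0.0158, 0.0038, 0.9999] bot [0.5392, -0.079, 0.2733] top [0.5381, -0.0787, 0.3425]
tcp [0.5364, -0.0863, 0.3503] open 0.22220761740848752 F [0.1371, -0.2364, -1.3147]
wrist black 380 c [0.5399, -0.0852, 0.3353] u [-0.0757, -0.0588, 0.9954] lean 0.09597891750936377 bot [0.5409, -0.0845, 0.3226] top [0.5391, -0.0858, 0.3454]
wrist steel 447 c [0.5401, -0.0855, 0.3067] u [-0.0443, -0.0201, 0.9988] lean 0.04866444087140101 bot [0.5415, -0.0849, 0.2745] top [0.5393, -0.0859, 0.3247]
scene black 103 c [0.5383, -0.0822, 0.3322] u [-0.0441, -0.0427, 0.9981] lean 0.06138860320037995 bot [0.5388, -0.0816, 0.3194] top [0.5377, -0.0828, 0.3458]
scene steel 109 c [0.5387, -0.0808, 0.2984] u [0.0329, 0.0184, 0.9993] lean 0.03769424488980032 bot [0.538, -0.0813, 0.2741] top [0.5393, -0.0805, 0.3159]
```

apply_moves(motion=[[4.5,0.5,0,0],[0,0,0,0],[0,0,-12,0],[0,0,-12,0],[0,0,-8,0],[0,0,-8,0],[0,0,0,0]])

```text
time_s: 22.15
tool_pos: [0.5407, -0.0842, 0.3101]
tcp_rot: [-1.297, 1.065, -1.062]
wrist_force: [0.0, -0.3, -1.8]
opening: 0.22
```

```bash
python3 sock.py|cut -c1-400
```

```text
tcp [0.5407, -0.0842, 0.3101] open 0.2195543271523287 F [0.0363, -0.3277, -1.7953]
wrist socket 481 [0.5415, -0.0852, 0.248] [0.5395, -0.0848, 0.0118]
wrist handle 711 u [-0.036, 0.0011, 0.9994] bot [0.545, -0.0835, 0.2588] top [0.5434, -0.0834, 0.3034]
scene socket 76 [0.542, -0.0839, 0.2482] [0.5415, -0.0834, 0.011]
scene handle 151 u [-0.0238, 0.0056, 0.9997] bot [0.5442, -0.0792, 0.2575] top [0.5431, -0.0789, 0.303]
```

apply_moves(motion=[[0,-0.5,-6,0],[0,0,-6,0],[0,0,-5,0],[0,0,0,0]])

```text
time_s: 22.7
tool_pos: [0.5409, -0.0846, 0.2932]
tcp_rot: [-1.297, 1.064, -1.062]
wrist_force: [0.3, -0.3, -1.9]
opening: 0.223
```

apply_moves(motion=[[0,0,-3,0],[0,0,-2,0],[0,0,0,0]])

```text
time_s: 23.0
tool_pos: [0.5424, -0.0844, 0.2896]
tcp_rot: [-1.294, 1.061, -1.064]
wrist_force: [0.8, 0.0, 1.8]
opening: 0.222
```

apply_moves(motion=[[-1,0,-3,0],[0,0,-2,0],[0,0,0,0]])

```text
time_s: 23.3
tool_pos: [0.5438, -0.0842, 0.2867]
tcp_rot: [-1.29, 1.057, -1.068]
wrist_force: [2.6, 0.4, 10.8]
opening: 0.223
```

```bash
cat > seat.py <<'E'
from h import *
o=ctrl.get_obs(); t=o['tool_pos']; P('tcp',t,'F',o['wrist_force'])
for n in('wrist','scene','top'):
    im,d,c,f=grab(n); A=cloud(d,c,f); C=im.astype(int)
    b=((A>[.51,-.115,.252])&(A<[.58,-.055,.36])).all(-1)&(d>.1)
    b&=(abs(A[...,1]+.085)<.013)&(abs(A[...,0]-.54)<.016)
    st=A[b&(C.max(-1)>85)]; bk=A[b&(C.max(-1)<70)]
    if len(st)>5: P(n,'steel z',len(st),st[:,2].min(),np.percentile(st[:,2],95))
    if len(bk)>15:
        c0,u,q=axisfit(bk); P(n,'black',len(bk),'u',u,'z',bk[:,2].min(),bk[:,2].max())
    m=((A>[.44,-.05,.212])&(A<[.475,.09,.28])).all(-1); 
    if m.sum()>10: P(n,'tray rear z',np.median(A[m][:,2]))
E
python3 seat.py
```

```text
tcp [0.5438, -0.0842, 0.2867] F [2.5521, 0.3761, 10.7995]
wrist steel z 347 0.2520099889702905 0.3598982322826123
wrist black 3554 u [0.0717, -0.1277, 0.9892] z 0.25814608281863904 0.3599741005688981
wrist tray rear z 0.21800659403998934
scene steel z 10 0.2521115332451459 0.2546123166164917
scene black 300 u [0.0633, -0.1776, 0.9821] z 0.2556333599570826 0.359592956917087
scene tray rear z 0.21651726569484192
top tray rear z 0.21916406111624287
```

apply_moves(motion=[[-1,0,-3,0],[0,0,-2,0],[0,0,0,0]], squeeze=20)

```text
time_s: 23.75
tool_pos: [0.5449, -0.0842, 0.2847]
tcp_rot: [-1.287, 1.052, -1.072]
wrist_force: [1.8, 0.9, 25.0]
opening: 0.221
```

```bash
python3 seat.py
```

```text
tcp [0.5449, -0.0842, 0.2847] F [1.7957, 0.878, 25.045]
wrist steel z 329 0.25200178779452437 0.3582424998104912
wrist black 3164 u [0.05, -0.0945, 0.9943] z 0.25750634424956376 0.35803876377831945
wrist tray rear z 0.21813495871643918
scene black 293 u [0.0602, -0.1793, 0.982] z 0.25369872847957053 0.35863989001143587
scene tray rear z 0.2165407234180211
top tray rear z 0.21928527650537843
```

apply_moves(motion=[[0,0,5,0],[0,0,0,0]])

```text
time_s: 24.1
tool_pos: [0.5432, -0.0842, 0.2852]
tcp_rot: [-1.29, 1.056, -1.067]
wrist_force: [7.9, 0.9, 0.2]
opening: 0.216
```

apply_moves(motion=[[0,0,0,0],[0,0,0,0],[0,0,0,0],[0,0,40,0],[0,0,40,0],[0,0,20,0],[0,0,0,0],[0,0,0,0]], jaw=0)

```text
time_s: 24.9
tool_pos: [0.5386, -0.0847, 0.3833]
tcp_rot: [-1.297, 1.064, -1.063]
wrist_force: [-0.7, -0.4, -0.5]
opening: 0.499
```

```bash
python3 seat.py; python3 - <<'E'
from h import *
a,d,c,f=grab('wrist'); b,_,_,_=grab('scene')
b=cv2.resize(b[90:220,220:390],(523,400),interpolation=cv2.INTER_CUBIC)
cv2.imwrite('pics/p.png',cv2.resize(np.hstack([a[:,120:520],b]),(800,347))[...,::-1])
E
```

```text
tcp [0.5386, -0.0847, 0.3833] F [-0.714, -0.3922, -0.4878]
wrist steel z 91 0.2520253096148372 0.280623537386422
wrist black 520 u [-0.1438, -0.0638, 0.9876] z 0.26247971933527087 0.328495627046601
wrist tray rear z 0.21836174849615164
scene steel z 7 0.2520570965496661 0.25424143890038414
scene black 259 u [-0.0316, -0.0267, 0.9991] z 0.2559018213688622 0.32823311613507655
scene tray rear z 0.21719749453424636
top tray rear z 0.21900008784042568
```

View pics/p.png

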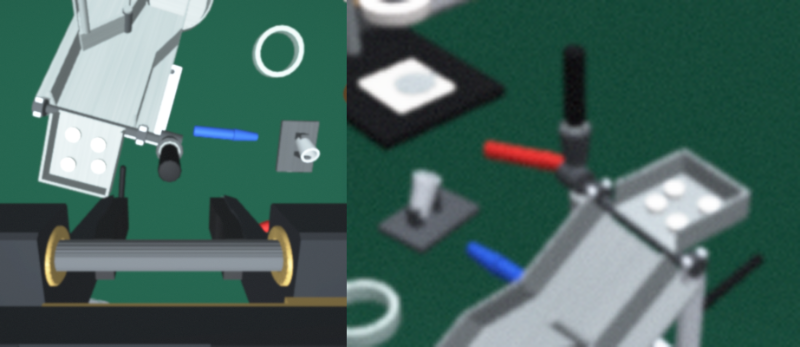

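apply_moves(motion=[[-24,0,0,-7.5],[-24,0,0,-7.5],[0,0,0,0],[0,0,-30,0],[0,0,-30,0],[0,0,-28,0],[0,0,0,0]], jaw=1)

```text
time_s: 25.85
tool_pos: [0.4893, -0.0844, 0.2927]
tcp_rot: [-1.184, 1.262, -1.251]
wrist_force: [0.4, 0.4, 0.3]
opening: 0.006
```

apply_moves(motion=[[10,0,0,0],[8,0,0,0],[6,0,0,0],[0,0,0,0]])

```text
time_s: 26.25
tool_pos: [0.5172, -0.0844, 0.2969]
tcp_rot: [-1.176, 1.255, -1.258]
wrist_force: [0.3, 0.8, 0.4]
opening: 0.007
```

apply_moves(motion=[[6,-0.5,0,0],[7,-0.5,0,0],[7,-0.5,-1,0],[7,-0.5,-1,0],[7,-0.5,-1,0],[8,-0.5,-2,0],[0,0,0,0]])

```text
time_s: 26.95
tool_pos: [0.5587, -0.0877, 0.2907]
tcp_rot: [-1.177, 1.256, -1.258]
wrist_force: [-2.5, -0.9, 2.9]
opening: 0.007
```

```bash
cat > tip.py <<'E'
from h import *
o=ctrl.get_obs(); t=o['tool_pos']; P('tcp',t,'F',o['wrist_force'])
for n in('scene','top'):
    im,d,c,f=grab(n); A=cloud(d,c,f); C=im.astype(int)
    xc=(A[...,0]-.621)*.9973-(A[...,1]-.009)*.073; yc=(A[...,0]-.621)*.073+(A[...,1]-.009)*.9973
    X=np.stack([xc,yc,A[...,2]],-1)
    m=((X>[-.2,-.06,.19])&(X<[-.05,.06,.33])).all(-1)&(d>.1)&(C.max(-1)>80)
    q=X[m]
    if len(q)>20:
        r=np.linalg.norm(q[:,[0,2]]-[-.075,.195],axis=1); w=r>.07; v=q[w].mean(0) if w.sum() else q.mean(0); P(n,'tray far pt',v,'ang',float(np.arctan2(v[2]-.195,-.075-v[0])))
    m=((X>[-.11,-.112,.25])&(X<[.09,-.088,.34])).all(-1)&(d>.1)&(C.max(-1)<75)
    if m.sum()>20: P(n,'black max xz',X[m].max(0),'n',m.sum())
    w=(C.min(-1)>222)&(X[...,0]<.25)&(X[...,0]>-.2)&(abs(X[...,1])<.13)&(A[...,2]>.004)
    _,_,st,ce=cv2.connectedComponentsWithStats(w.astype(np.uint8))
    for s,e in zip(st[1:],ce[1:]):
        if s[4]>12: P('  white',s[4],X[int(e[1]),int(e[0])])
E
python3 tip.py
```

```text
tcp [0.5587, -0.0877, 0.2907] F [-2.5111, -0.913, 2.8859]
scene tray far pt [-0.1464, -0.0017, 0.2284] ang 0.43707574647111463
scene black max xz [-0.0237, -0.088, 0.3395] n 290
  white 41 [-0.1145, -0.023, 0.2136]
  white 44 [-0.1221, 0.0146, 0.217]
  white 48 [-0.0877, -0.0138, 0.2076]
  white 51 [-0.0863, 0.0165, 0.2057]
  white 31 [-0.0736, 0.0363, 0.0679]
  white 1127 [-0.0383, 0.0533, 0.0061]
top tray far pt [-0.1492, -0.0013, 0.2315] ang 0.4575996628884672
  white 174 [-0.0912, 0.0805, 0.0087]
  white 47 [-0.0773, 0.0183, 0.2028]
  white 42 [-0.081, -0.014, 0.2073]
  white 292 [-0.0922, -0.0691, 0.0039]
  white 45 [-0.1067, -0.0199, 0.2146]
  white 46 [-0.1149, 0.016, 0.2127]
```

apply_moves(motion=[[7,-0.5,-2,0],[7,-0.5,-3,0],[7,-0.5,-4,0],[6,-0.5,-4,0],[6,-0.5,-4,0],[6,-0.5,-5,0],[5,-0.3,-4,0],[0,0,0,0],[0,0,0,0]])

```text
time_s: 27.95
tool_pos: [0.603, -0.0908, 0.2654]
tcp_rot: [-1.175, 1.255, -1.258]
wrist_force: [-1.7, 0.5, 6.2]
opening: 0.008
```

```bash
python3 tip.py
```

```text
tcp [0.603, -0.0908, 0.2654] F [-1.7346, 0.4948, 6.1761]
scene tray far pt [-0.1265, -0.0008, 0.2528] ang 0.8434179926879856
scene black max xz [0.0194, -0.088, 0.3392] n 301
  white 31 [-0.0743, 0.0356, 0.0669]
  white 1132 [-0.0357, 0.0563, 0.0068]
  white 35 [0.1609, -0.0886, 0.0113]
  white 13 [0.1784, -0.0661, 0.0218]
  white 17 [0.1636, -0.0562, 0.0086]
top tray far pt [-0.1305, -0.0009, 0.2601] ang 0.8646907620234195
top black max xz [-0.0266, -0.0913, 0.2657] n 36
  white 60 [0.1651, -0.0388, 0.0146]
  white 79 [-0.0116, -0.0904, 0.0062]
  white 160 [-0.0882, 0.081, 0.0048]
  white 274 [-0.093, -0.0688, 0.0128]
```

apply_moves(motion=[[2,0,-2,0],[2,0,-2,0],[0,0,0,0],[0,0,0,0],[0,0,0,0]])

```text
time_s: 28.55
tool_pos: [0.6073, -0.091, 0.2618]
tcp_rot: [-1.175, 1.254, -1.259]
wrist_force: [-1.3, 0.6, 5.8]
opening: 0.005
```

```bash
python3 - <<'E'
from h import *
a,d,c,f=grab('top'); b,_,_,_=grab('scene')
b=cv2.resize(b[120:320,200:380],(400,444),interpolation=cv2.INTER_CUBIC)
a=cv2.resize(a[115:255,250:376],(400,444),interpolation=cv2.INTER_CUBIC)
cv2.imwrite('pics/q.png',np.hstack([a,b])[...,::-1])
E
```

```text
(no output)
```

View pics/q.png

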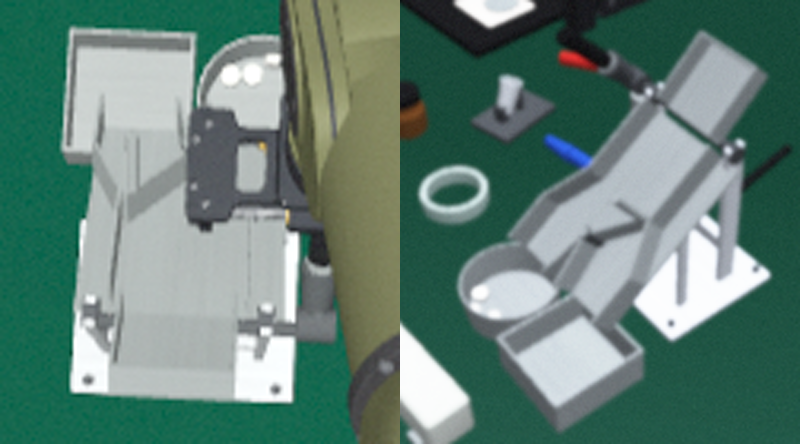

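apply_moves(motion=[[-7,0.5,5,0],[-8,0.5,6,0],[-8,0.5,6,0],[-8,0.5,5,0],[-8,0.5,4,0],[-8,0.5,3,0],[-8,0.5,2,0],[-8,0.5,2,0],[-8,0.5,2,0],[-8,0.5,0,0],[-7,0.5,0,0],[-6,0.5,0,0]])

```text
time_s: 29.85
tool_pos: [0.5133, -0.0849, 0.2962]
tcp_rot: [-1.177, 1.256, -1.258]
wrist_force: [-0.1, 0.7, -0.7]
opening: 0.006
```

apply_moves(motion=[[-10,0,0,0],[-15,0,0,0],[-15,-10,20,0],[-15,-30,30,0],[-15,-40,20,0],[-10,-40,0,0],[0,-40,0,0],[0,-40,0,0],[0,0,0,0],[0,0,0,0]])

```text
time_s: 30.85
tool_pos: [0.4329, -0.2854, 0.3657]
tcp_rot: [-1.176, 1.259, -1.258]
wrist_force: [1.0, 1.7, -0.8]
opening: 0.004
```

```bash
python3 tip.py; python3 seat.py; python3 post.py|grep 0.09; python3 - <<'E'
from h import *
a,d,c,f=grab('top'); b,db,cb,fb=grab('scene')
for im,d,c,f in((a,d,c,f),(b,db,cb,fb)):
    A=cloud(d,c,f); C=im.astype(int)
    r=np.hypot(A[...,0]-.752,A[...,1]+.0568)
    w=((C.min(-1)>228)&(r<.056)&(A[...,2]<.05)).astype(np.uint8)
    _,_,st,ce=cv2.connectedComponentsWithStats(w)
    for s,e in zip(st[1:],ce[1:]):
        if s[4]>4: P('dish white',s[4],A[int(e[1]),int(e[0])],float(r[int(e[1]),int(e[0])]))
b=cv2.resize(b[120:320,200:380],(400,444),interpolation=cv2.INTER_CUBIC)
a=cv2.resize(a[115:255,250:376],(400,444),interpolation=cv2.INTER_CUBIC)
cv2.imwrite('pics/z.png',np.hstack([a,b])[...,::-1])
E
```

```text
tcp [0.4329, -0.2854, 0.3657] F [0.9764, 1.6655, -0.7949]
scene tray far pt [-0.1537, -0.0024, 0.2055] ang 0.13245204855716397
scene black max xz [-0.0623, -0.0884, 0.328] n 249
  white 31 [-0.0734, 0.0365, 0.0682]
  white 1121 [-0.0385, 0.0531, 0.0057]
  white 34 [0.1604, -0.0897, 0.0099]
  white 16 [0.1635, -0.0564, 0.0084]
top tray far pt [-0.1528, -0.0003, 0.2025] ang 0.09582843648289374
top black max xz [-0.067, -0.0913, 0.3329] n 81
  white 13 [0.1781, -0.0686, 0.0235]
  white 62 [0.1658, -0.0388, 0.0123]
  white 31 [0.1589, -0.0892, 0.014]
  white 78 [-0.0061, -0.0902, 0.0062]
  white 190 [-0.0908, 0.0781, 0.0057]
  white 311 [-0.09, -0.0688, 0.0103]
tcp [0.4336, -0.2835, 0.366] F [-0.2181, 0.6043, 0.2012]
wrist steel z 185 0.25206726608659397 0.30668587454617796
wrist black 1881 u [-0.0054, -0.0059, 1.0] z 0.25501769188964823 0.32040975387084936
wrist tray rear z 0.21829272407409622
scene steel z 7 0.25211815510137214 0.2535991334979782
scene black 253 u [-0.0125, -0.028, 0.9995] z 0.2552020072325921 0.3279294345202393
scene tray rear z 0.21707126564578194
top steel z 23 0.2520356995592582 0.2860074726609413
top black 67 u [0.2071, -0.1425, 0.9679] z 0.2731291479984461 0.3312959571264884
top tray rear z 0.2195225362050236
scene 0.09 26 chute xy [0.0593, 0.0433] std [0.0032, 0.0024] z 0.19034174799900733 maxz 0.19664651855419846
top 0.09 24 chute xy [0.0554, 0.0387] std [0.0037, 0.0026] z 0.1915111119038543 maxz 0.19640438141359073
dish white 12 [0.7942, -0.0697, 0.0218] 0.04413673506322475
dish white 64 [0.7834, -0.0418, 0.0129] 0.03476054484863336
dish white 33 [0.7747, -0.092, 0.0083] 0.0418348871209207
dish white 35 [0.7744, -0.0923, 0.0097] 0.04200937003115845
dish white 10 [0.7943, -0.0695, 0.0224] 0.04420125283730207
dish white 17 [0.7786, -0.0567, 0.0094] 0.026587814250220183
```

View pics/z.png

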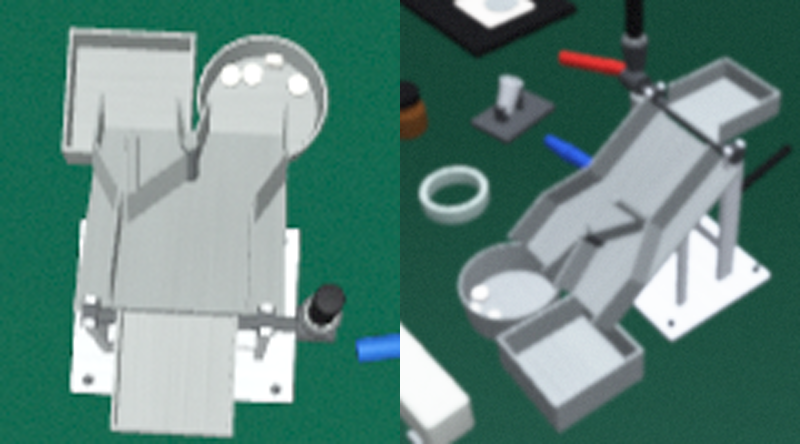

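```bash
python3 -c "
from rig import ctrl
print(ctrl.finish_job())"
```

```text
the job is handed in; nothing more can be done
None
```

The job is finished and handed in at about 31 s of the 64 s allowed. All four blanks are in the round dish. `finish_job` gave no verdict.

**What I did**
- I pushed the flap's post over to the left wall, so the flap leads to the right exit, where the round dish stands.
- I pulled the black-gripped handle out of its holder and straightened it against the holder's rim.
- I pressed it home in the socket with about 25 N and let go.
- I then pushed it over with the closed fingers until the tray was near its stop, and followed the tray back down.

**Two slips, both mended**
- On the first try at the flap, the fingers slid over the post with about 16 N on the wrist. The next push was lower and slower, mostly at 2–4 N.
- The first grip on the handle was too near the edge of the finger pads, so the handle dropped back into its holder. I regrasped it more centrally.

**Last checks**
- **Blanks:** all four are seen in the dish, 27–44 mm from its centre and at most 24 mm high. One leans against the dish wall. The tray and chute are empty.
- **Tray:** level again; its rear wall is at the same height as at the start.
- **Handle:** its top is at 0.328 m, which puts the tip within about 1 mm of fully seated. It stands upright within about 0.03 rad. The top camera's handle-axis fit, from few points, disagreed at about 0.25 rad, and I discounted it.
- **Flap:** the post's total movement fits the 0.68 rad stop, but a line fitted to the flap plate gave 0.63–0.65 rad. I felt no clear rise in force at the stop. The post had not moved after the tipping.
- **Bystanders:** I did not measure them individually. I saw no sign that any had moved.

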